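Close up the sewing box and the sewing tin

ROBOT

A 7-joint arm with a two-finger parallel gripper is mounted at the origin on a cart in front of the work surface, level with it; the furniture and walls round the work are solid. World frame = base frame: x ahead of the robot, y to its left, z up, the work surface at z = 0. Lengths are in m, angles in rad, forces in N, time in s.
With the tool pointing down it reaches from about 0.4 to 0.85 m from the base axis. Payload 10.4 kg.
Tool frame: the origin (TCP) lies on the centre line of the jaws, within the pads' length; the fingertips stand 11 mm ahead of it and the grasp point (between the pads) lies 8 mm behind it (tip_reach is the distance from the TCP to the fingertips, in m); z points along the fingers, y is the line along which they close (so a half turn about z gives the same grasp; the last joint's range is limited). The gripper opens to 85 mm and grips with 20 to 120 N. Pads are 22 mm wide; open, the fingers measure 114 mm over their backs; the gripper's body (76 mm by 85 mm) begins 54 mm behind the grasp point. The pads swing forward as they close: fully open they stand 13 mm farther back than shut.
Start: joints at [-1.22, 0.332, -0.065, 1.46, 0.022, 1.35, -0.088], TCP at [0.228, 0.582, 0.242] pointing down, gripper open.
Joint ranges: [-2.6, 2.6], [-0.5, 2.12], [-1.47, 1.34], [0.16, 2.42], [-1.27, 4.41], [0.06, 2.06], [-2.6, 2.6]. Speed limits (rad/s): [2.22, 2.22, 2.79, 2.79, 3.14, 3.14, 3.14].

INTERFACE

Orientations are given as a unit quaternion [x, y, z, w].
In Python, from workcell import get_obs, camera, hand_in, tip_reach gives the robot as it stands. The module is installed in compiled form; this text tells all that it offers.
- The arm moves only by the tool move_arm, never from a script. Its argument "plan" is a list of rows, each an object with "delta_pos": the shift along the tool's x, y, z in parts of the range, where 1.0 means 75 cm, a list of three; "turn": the turn, a rotation vector about the tool's x, y, z in a scale on which 1.0 is 90 degrees, a list of three; "fingers": the closure, from 0 (fully open) to 1 (shut). A call has 1 to 12 rows; each row is the pose to reach, as a shift and turn from the pose commanded when the call began, along the tool's axes at that moment; what a row does not reach only later rows make up. A row lasts 1/8 s, in which the tool goes at most 62.5 mm and 10.7 degrees, less where a joint would pass 70% of its speed; a pose out of reach is approached as far as the arm can. No shift or turn number may pass 1 either way. A call with a gripper value outside its range is refused whole. The fingers move at their own pace and stop on an object; "force" is the grip in N (left out, the last holds). Time passes only in rows, so rows that repeat a pose let the fingers close. It gives the time, the measured TCP pose, the force, the opening and the grip force at its end, in the units of the state.
- get_obs(): the state, without advancing time (a new reading comes with each control period).
- camera(name): name is "scene" or "top"; returns a dict with "color" (480x640x3 uint8, red, green, blue), "range_z" (480x640 float32, m along the optical axis (not along the pixel's ray), 0 where there is no reading), "fx", "fy", "cx", "cy" (pixels), "k1" (the pictures are not rectified: a ray, as slopes to the right and down, at radius r is drawn at 1 + k1 r^2 times it, then the intrinsics apply), "R" (3x3) and "t" (3): a world point X has camera coordinates R X + t. Camera axes: x right, y down, z forward; pixel columns grow to the right and rows downward; lengths in m; the calibration is good to about 2 mm. A picture is of the moment at which its call begins.
- hand_in(): hands the job in; it is judged then, once.
The state is a dict: "clock": time; "joint_pos": joint angles; "joint_velocities": joint speeds; "tau": joint torques, N m; "position": TCP position; "ee_rot": TCP orientation; "ft_force": force on the tool from outside, world axes, zero at the start; "torque": the same for the moment, N m; "grip_width": opening from 0.0 (shut) to 1.0 (fully open); "grasp_force": force on a finger pad.
Only numpy, scipy, OpenCV 4.12 (cv2) and the standard library are available. Lean on these libraries where they do the work, as an engineer would, in place of code of your own. Each camera call takes 0.05 s, during which the arm holds its last target. There are 200 camera calls.

TASK

The mending is finished, so close up the sewing things: on the little wooden box near the front of the worktop, push both drawers fully shut, and swing the open lid of the blue tin down until it is fully closed, using only your fingertips. Do not pick up, tip or shove away the box or the tin, and leave the standing thread spools and the scissors where they are; the second wooden box, back by the wall among the bottles, is not part of the job.

Things in the scene. Friction and masses are not known exactly. Their poses are not given: they have to be found in the camera images.
- sewing_box: loose wooden drawer box, front right (a fixed look-alike at the wall is not meant), 250 mm wide (y), 68 high, 1.3 kg. Origin: centre of underside, 57 mm behind its front plane, 73 ahead of its back; front faces its own -x. Drawer 1 at +y, drawer 2 at -y: fronts 112 mm wide, 9 to 59 mm above the worktop, centred at y = +60 and -60 mm, flush with the box front when shut. Pushed too far, it slides.
- sewing_box_drawer_1 (a joint): how far drawer 1 (+y side) is pulled out, m: 0 shut, 0.085 fully out; slides along the box's x, light friction (about 0.4 N), no spring
- sewing_box_drawer_2 (a joint): the same for drawer 2 (-y side)
- knob_1 (a point): centre of the front end of drawer 1's round brass knob: 16 mm in diameter, standing 16 mm out of the drawer front, 34 mm above the worktop; axes as the box's (x points into the box, the way to push)
- knob_2 (a point): the same for drawer 2
- tin: blue rectangular sewing tin with a hinged lid, 81 (x) x 120 (y) x 36 mm (z, shut), about 0.45 kg, standing loose on the worktop to the robot's left. Origin: centre of the underside; the hinge runs along its y on the far (+x) side, z up.
- tin_lid (a joint): lid angle, rad: 0 shut, 1.57 standing straight up, 1.83 leaning back at its stop; shuts by turning towards the tin's -x (towards the robot) and down. Slight friction, no spring: it may drop by itself or need pushing all the way down
- tin_hinge (a point): middle of the lid's hinge line, in the tin's frame 38 mm behind its origin (+x) and 31 mm up; axes as the tin's. The lid is 76 mm long from here to its lip, 118 mm wide, and its outer (top) face lies 5 mm outside the hinge line
- lid_lip (a point): middle of the free edge of the lid's outer face, the edge away from the hinge; 36 mm above the worktop when shut
- spool_a: thread spool, 28x41x42 mm, standing between the tin and the box, nearer the tin; origin at the centre of its underside; leave it alone
- spool_b: thread spool, 28x41x42 mm, standing a little further right than the first; origin at the centre of its underside; leave it alone
- scissors: pair of scissors, 87x199x9 mm, lying flat on the front of the worktop between tin and box; origin at the centre of its underside; leave it alone

How it is judged:
At the end, for the whole second after the job is handed in: Both drawers are within 6 mm of fully shut, the tin's lid is within 0.06 rad of fully closed, and the box and the tin stand upright and at rest within 25 mm of where they began (value of joint each of sewing_box_drawer_1, sewing_box_drawer_2 below 0.006 m and value of joint tin_lid below 0.06 rad and distance of each of sewing_box, tin from where it was at the start of the episode below 0.025 m and angle between each of sewing_box, tin's own z axis and vertical below 0.05 rad and linear speed of each of sewing_box, tin below 0.01 m/s); the robot touches nothing.
It fails at once if the sewing box is lifted, tipped, or shoved more than 25 mm (height (world z) of sewing_box above 0.012 m or angle between sewing_box's own z axis and vertical above 0.15 rad or distance of sewing_box from where it was at the start of the episode above 0.025 m).
It fails at once if the tin is lifted, tipped, or shoved more than 25 mm (height (world z) of tin above 0.012 m or angle between tin's own z axis and vertical above 0.2 rad or distance of tin from where it was at the start of the episode above 0.025 m).
It fails at once if a spool or the scissors is moved more than 20 mm (distance of any of spool_a, spool_b, scissors from where it was at the start of the episode above 0.02 m).
It also fails if it takes over 59 s, if anything falls off the work surface, if the arm or the gripper's body presses on something with over 40 N, if the wrist force passes 120 N, or if a joint passes its speed limit or range.

## Working session

There is one attempt and no reset: what is moved stays moved. The work goes in short steps, Python scripts to look and compute and a tool call to move; the robot and the scene stay as the last step left them, time stands still between calls to the robot, and variables do not carry over. Pictures are saved under pics/ and viewed, at most 10 in all, crops included, and the job is handed in when it is done.

Besides the shell and the picture viewer there is one more tool, called after "Call:" as name([rows], argument=value, ...), one row to a line, values as JSON. move_arm: Moves the arm, as the interface text tells. Its arguments: {"type":"object","properties":{"plan":{"type":"array","items":{"type":"object","properties":{"delta_pos":{"type":"array","items":{"type":"number"}},"turn":{"type":"array","items":{"type":"number"}},"fingers":{"type":"number"}}}},"force":{"type":"number"}},"required":["plan"]}

```bash
mkdir -p pics; cat > h.py <<'E'
import numpy as np, cv2
from workcell import get_obs, camera, tip_reach
def cloud(c):
    h,w=c["range_z"].shape; u,v=np.meshgrid(np.arange(w),np.arange(h))
    return pts(c,u,v,c["range_z"])
def pts(c,u,v,z):
    a=(np.asarray(u,float)-c["cx"])/c["fx"]; b=(np.asarray(v,float)-c["cy"])/c["fy"]
    x,y=a.copy(),b.copy()
    for _ in range(10):
        s=1+c["k1"]*(x*x+y*y); x,y=a/s,b/s
    P=np.stack([x*z,y*z,z+0*x],-1)
    return (P-c["t"])@c["R"]
E
python3 - <<'E'
from h import *
o=get_obs(); print(o, tip_reach)
for n in("scene","top"):
    c=camera(n); cv2.imwrite(f"pics/{n}0.png",c["color"][:,:,::-1]); np.savez(f"{n}0.npz",**c); print(n,-c["R"].T@c["t"],c["fx"],c["k1"])
E
```

```text
{'clock': 0.0, 'joint_pos': array([-1.21959726,  0.33284985, -0.06469433,  1.46097049,  0.02165798,
        1.34990234, -0.08852331]), 'joint_velocities': array([-4.24365531e-05,  9.63270666e-04, -1.17342131e-03, -1.51425974e-04,
       -1.29128804e-04, -8.87288245e-04, -1.48221519e-03]), 'tau': array([ 7.32838515e-06, -6.25448227e+01,  4.93569416e-02, -3.91606522e+01,
        1.63526827e-02,  9.90041415e-03,  6.30473295e-06]), 'position': array([0.22811177, 0.58148556, 0.24151575]), 'ee_rot': array([ 1.85810484e-01,  9.82585340e-01, -7.13244507e-04, -7.04338653e-05]), 'ft_force': array([-0.67607511, -0.32130823, -0.39841136]), 'torque': array([ 0.0544663 , -0.05691639, -0.00783525]), 'grasp_force': 0.0, 'grip_width': 1.0009521843746023} 0.011
scene [-0.14415406 -0.850204    0.59808175] 574.1662823404446 -0.07608586729675383
top [-0.20635915  0.07067614  1.45038948] 605.2459109038634 -0.1615995928485347
```

View pics/scene0.png

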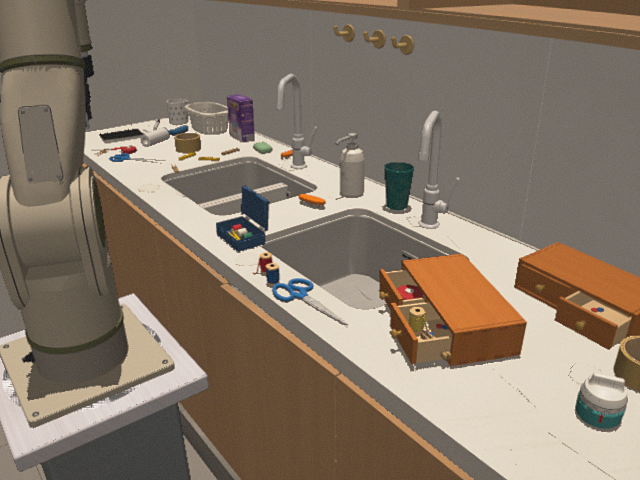

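View pics/top0.png

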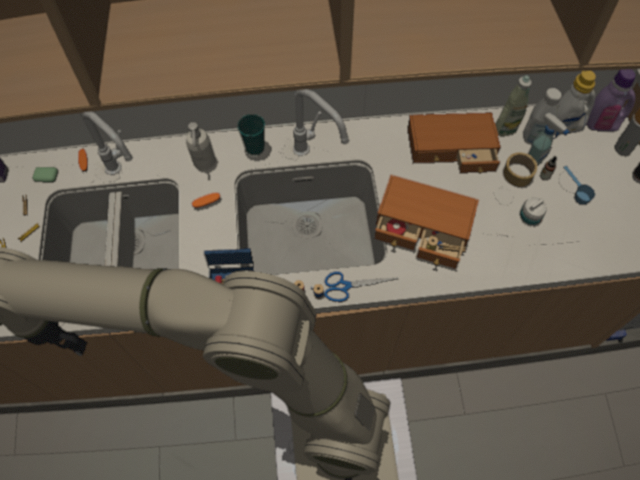

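The scene view shows the box at about (455,305) with both drawers out, the tin at (243,222) with its lid up, the spools at (268,268) and the scissors at (310,300). In the top view the box top is at (428,208) and the lid at (230,258). Next I'll measure them.

```bash
python3 - <<'E'
from h import *
C={n:dict(np.load(f"{n}0.npz")) for n in("scene","top")}
def box(P):
    r=cv2.minAreaRect(P[:,:2].astype(np.float32)*1000); return np.round(cv2.boxPoints(r)).tolist(), np.round(r[0],1).tolist(),np.round(r[1],1).tolist()
for n,c in C.items():
    P=cloud(c); hsv=cv2.cvtColor(c["color"],cv2.COLOR_RGB2HSV); ok=c["range_z"]>0
    reg=np.zeros(ok.shape,bool)
    if n=="top": reg[170:275,365:485]=1
    else: reg[235:370,375:525]=1
    m=(ok&reg&(hsv[...,0]<18)&(hsv[...,1]>130)&(P[...,2]>.060)&(P[...,2]<.078)).astype(np.uint8)
    k,l,s,_=cv2.connectedComponentsWithStats(m); i=1+s[1:,4].argmax(); Q=P[l==i]
    print(n,"boxtop",len(Q),Q[:,2].mean(),box(Q))
    # everything drawer-like above worktop in front of the box
    m=ok&reg&(P[...,2]>.02)&(P[...,2]<.09); Q=P[m]; print(" all",box(Q))
    np.save(n+"_boxall.npy",Q)
    m=(ok&(hsv[...,0]>95)&(hsv[...,0]<125)&(hsv[...,1]>100))
    reg[:]=0
    if n=="top": reg[240:290,195:262]=1
    else: reg[180:255,210:275]=1
    m&=reg; Q=P[m&(P[...,2]>-.01)&(P[...,2]<.15)]; print(" tin",len(Q),Q.min(0),Q.max(0))
    for a,b in((0.0,.025),(.025,.04),(.05,.07),(.07,.09),(.09,.13)):
        q=Q[(Q[:,2]>a)&(Q[:,2]<b)]
        if len(q)>5: print("  z",a,b,len(q),np.round(q.mean(0),3),box(q))
    for k in ("worktop",):
        q=P[(abs(P[...,2])<.02)&ok&(P[...,0]>.45)&(P[...,0]<.8)]; print(" wt",np.median(q[:,2]))
E
```

```text
scene boxtop 5617 0.06666035084022542 ([[470.0, -388.0], [590.0, -443.0], [696.0, -212.0], [576.0, -157.0]], [582.9, -300.1], [254.1, 131.6])
 all ([[357.0, -265.0], [512.0, -492.0], [956.0, -190.0], [801.0, 37.0]], [656.6, -227.5], [537.2, 275.3])
 tin 1160 [ 0.40050142  0.17154277 -0.00062153] [0.49440232 0.30026144 0.10943533]
  z 0.0 0.025 541 [0.44  0.23  0.014] ([[401.0, 177.0], [477.0, 173.0], [484.0, 298.0], [408.0, 302.0]], [442.7, 237.3], [124.8, 75.9])
  z 0.025 0.04 122 [0.451 0.229 0.031] ([[400.0, 177.0], [484.0, 172.0], [492.0, 298.0], [408.0, 303.0]], [446.1, 237.6], [126.0, 83.7])
  z 0.05 0.07 132 [0.486 0.24  0.06 ] ([[474.0, 174.0], [485.0, 173.0], [495.0, 296.0], [483.0, 297.0]], [484.3, 234.8], [123.2, 11.3])
  z 0.07 0.09 145 [0.488 0.237 0.08 ] ([[475.0, 172.0], [486.0, 171.0], [498.0, 297.0], [487.0, 298.0]], [486.2, 234.2], [126.6, 11.0])
  z 0.09 0.13 138 [0.487 0.234 0.1  ] ([[476.0, 174.0], [489.0, 173.0], [497.0, 298.0], [485.0, 299.0]], [486.8, 235.8], [124.8, 12.8])
 wt -0.00047695600756557545
top boxtop 3743 0.0691192481612707 ([[471.0, -382.0], [594.0, -440.0], [698.0, -216.0], [575.0, -159.0]], [584.3, -299.1], [246.6, 135.6])
 all ([[398.0, -351.0], [712.0, -498.0], [818.0, -272.0], [504.0, -125.0]], [607.9, -311.3], [250.0, 346.4])
 tin 578 [ 0.46496686  0.17951367 -0.00476815] [0.49594254 0.29327289 0.11743015]
  z 0.0 0.025 110 [0.479 0.256 0.011] ([[461.0, 185.0], [480.0, 184.0], [485.0, 292.0], [466.0, 293.0]], [473.3, 238.5], [108.2, 18.7])
  z 0.05 0.07 141 [0.489 0.236 0.06 ] ([[480.0, 182.0], [492.0, 181.0], [498.0, 291.0], [486.0, 291.0]], [489.0, 236.4], [109.5, 11.8])
  z 0.07 0.09 141 [0.49  0.232 0.081] ([[481.0, 182.0], [492.0, 181.0], [499.0, 289.0], [488.0, 290.0]], [490.0, 235.5], [107.6, 10.6])
  z 0.09 0.13 121 [0.487 0.232 0.105] ([[479.0, 180.0], [491.0, 179.0], [495.0, 290.0], [482.0, 291.0]], [486.7, 234.9], [111.0, 12.4])
 wt 0.001529245500994633
```

```bash
python3 - <<'E'
from h import *
a=cv2.imread("pics/scene0.png"); b=cv2.imread("pics/top0.png")
A=cv2.resize(a[230:370,375:525],None,fx=3,fy=3); B=cv2.resize(a[170:290,205:325],None,fx=3,fy=3)
X=cv2.resize(b[170:275,365:485],None,fx=3,fy=3)
im=np.zeros((800,800,3),np.uint8)
im=np.zeros((600,800,3),np.uint8); A=cv2.resize(A,(400,373));B=cv2.resize(B,(400,400)); im[:373,:400]=A; im[:400,400:]=B; im[400:600,:229]=cv2.resize(X,(229,200)); im[400:600,300:560]=cv2.resize(b[235:295,195:273],(260,200))
cv2.imwrite("pics/crop1.png",im)
E
```

```text
(no output)
```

View pics/crop1.png

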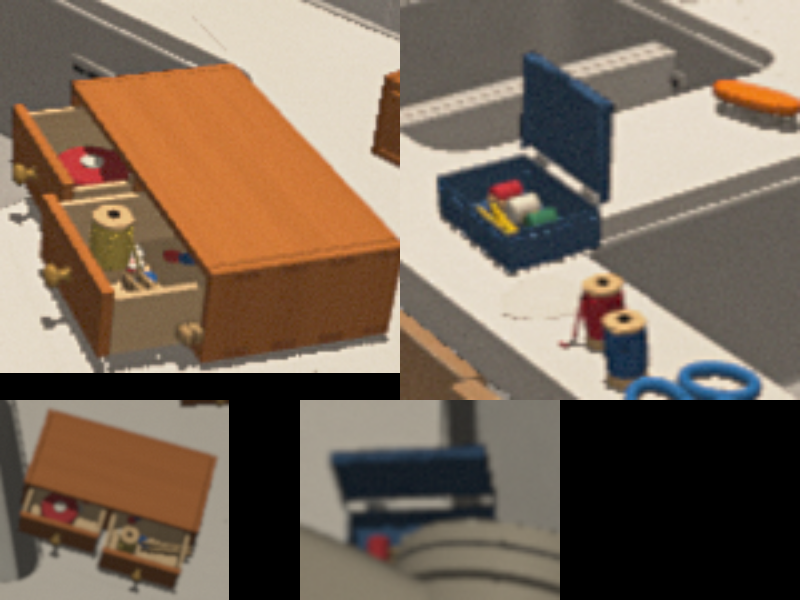

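The crop shows both drawers out with brass knobs, the tin lid about vertical, and a small brown thing beside drawer 2 near scene pixel (446,355). I'll get the drawer extents and knobs in the box frame and check that object.

```bash
python3 - <<'E'
from h import *
yaw=np.radians(-24.7); R=np.array([[np.cos(yaw),-np.sin(yaw)],[np.sin(yaw),np.cos(yaw)]])
o=np.array([.5767,-.2963])
for n in("scene","top"):
    c=dict(np.load(f"{n}0.npz")); P=cloud(c); ok=c["range_z"]>0
    L=P.copy(); L[...,:2]=(P[...,:2]-o)@R
    x,y,z=L[...,0],L[...,1],L[...,2]
    top=ok&(z>.062)&(z<.076)&(abs(y)<.14)&(abs(x)<.09); print(n,"top x",np.percentile(x[top],[1,99]),"y",np.percentile(y[top],[1,99]))
    for s in(1,-1):
        m=ok&(z>.045)&(z<.066)&(x<-.062)&(x>-.19)&(y*s>.015)&(y*s<.11)
        k=ok&(z>.022)&(z<.046)&(x<-.062)&(x>-.19)&(y*s>.045)&(y*s<.075)
        print(s,m.sum(),"front x",np.percentile(x[m],[1,3,10]),"knob min x",np.sort(x[k])[:6],"y range",np.percentile(y[m],[1,99]))
        h=ok&(z>.062)&(x<-.062)&(x>-.16)&(abs(y)<.12); print("  hi",h.sum(),z[h].max() if h.any() else 0)
    if n=="scene": print("odd",np.round(L[353:358:2,442:450:2],3).tolist())
E
```

```text
scene top x [-0.05739136  0.07129658] y [-0.12571121  0.12142357]
1 231 front x [-0.1055012  -0.10523213 -0.10487022] knob min x [-0.12157418 -0.12120634 -0.12099594 -0.12076977 -0.12063693 -0.12057974] y range [0.01622833 0.10985629]
  hi 0 0
-1 466 front x [-0.12279764 -0.12260288 -0.12221528] knob min x [-0.13914929 -0.13898414 -0.13887876 -0.13840276 -0.13792179 -0.1379185 ] y range [-0.10966697 -0.01855385]
  hi 0 0
odd [[[-0.07, -0.117, 0.023], [-0.068, -0.12, 0.025], [-0.066, -0.123, 0.027], [-0.062, -0.123, 0.026]], [[-0.071, -0.12, 0.021], [-0.069, -0.123, 0.023], [-0.067, -0.126, 0.026], [-0.06, -0.12, 0.019]], [[-0.07, -0.12, 0.017], [-0.069, -0.125, 0.021], [-0.066, -0.125, 0.02], [-0.061, -0.122, 0.017]]]
top top x [-0.05589637  0.07291546] y [-0.12210985  0.12202808]
1 191 front x [-0.11572491 -0.10622602 -0.1034525 ] knob min x [-0.11967105 -0.11911432 -0.11768317 -0.1170824  -0.11704189 -0.11686586] y range [0.01645971 0.10982822]
  hi 66 0.06811506150628872
-1 291 front x [-0.12285845 -0.12231699 -0.12113914] knob min x [-0.13907743 -0.13847938 -0.1371341  -0.13709318 -0.13671015 -0.13593775] y range [-0.10965879 -0.01691947]
  hi 66 0.06811506150628872
```

Units first: shifts go in shares of 75 cm and turns go in shares of 90 degrees. So -0.426 m / 0.75 = -0.568, -0.37 m / 0.75 = -0.4933, -0.3 rad / 1.5708 = -0.191.

Call:
move_arm([
  {"delta_pos": [-0.1467,-0.0667,0],"turn": [0,0,-0.0637],"fingers": 1},
  {"delta_pos": [-0.2133,-0.1067,0],"turn": [0,0,-0.1273],"fingers": 1},
  {"delta_pos": [-0.28,-0.1333,0],"turn": [0,0,-0.191],"fingers": 1},
  {"delta_pos": [-0.36,-0.1733,0],"turn": [0,0,-0.191],"fingers": 1},
  {"delta_pos": [-0.4267,-0.2067,0],"turn": [0,0,-0.191],"fingers": 1},
  {"delta_pos": [-0.4933,-0.24,0],"turn": [0,0,-0.191],"fingers": 1},
  {"delta_pos": [-0.568,-0.2733,0],"turn": [0,0,-0.191],"fingers": 1},
  {"delta_pos": [-0.568,-0.2733,0],"turn": [0,0,-0.191],"fingers": 1},
  {"delta_pos": [-0.568,-0.2733,0],"turn": [0,0,-0.191],"fingers": 1},
])

```text
clock: 1.23
position: [0.5516, 0.232, 0.2417]
ee_rot: [0.04, 0.999, -0.001, -0.0]
ft_force: [-0.8, 0.5, -0.3]
grip_width: 0.0
grasp_force: 0.0
```

```bash
cat >> h.py <<'E'
from scipy.spatial.transform import Rotation as Ro
def to(targets):
    o=get_obs(); M=Ro.from_quat(o["ee_rot"]); print("pos",o["position"].round(4),"yaw of -tool x",np.degrees(np.arctan2(*(-M.as_matrix()[:2,0])[::-1])).round(2),"F",o["ft_force"].round(1),"t",o["clock"],"grip",round(o["grip_width"],2))
    for t in targets: print(t, M.inv().apply(np.array(t)-o["position"]).round(4))
E
python3 - <<'E'
from h import *
to([[.53,.235,.242],[.53,.235,.1]])
c=camera("scene"); cv2.imwrite("pics/s1.png",cv2.resize(c["color"][60:280,140:360,::-1],(600,600)))
E
```

```text
pos [0.5516 0.232  0.2417] yaw of -tool x -4.55 F [-0.8  0.5 -0.3] t 1.225 grip 0.0
[0.53, 0.235, 0.242] [ 0.0218  0.0013 -0.0003]
[0.53, 0.235, 0.1] [0.0218 0.0015 0.1417]
```

View pics/s1.png

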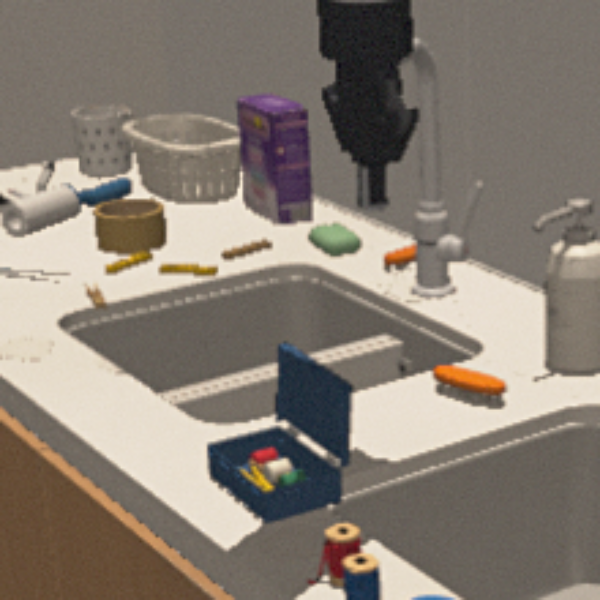

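The gripper hangs above and behind the lid, with the closed tips at crop (370,205) and the tin untouched. I'll measure the tip height and the finger width.

```bash
python3 - <<'E'
from h import *
c=camera("scene"); P=cloud(c); p=get_obs()["position"]
m=(c["range_z"]>0)&(abs(P[...,0]-p[0])<.06)&(abs(P[...,1]-p[1])<.06)&(P[...,2]>.15)&(P[...,2]<.35)
Q=P[m]-p
for a in np.arange(-.04,.1,.01):
    q=Q[(Q[:,2]>=a)&(Q[:,2]<a+.01)]
    if len(q): print(round(a,2),len(q),q.min(0).round(3),q.max(0).round(3))
E
```

```text
-0.02 2 [-0.01  -0.008 -0.011] [ 0.003 -0.007 -0.011]
-0.01 43 [-0.012 -0.019 -0.01 ] [ 0.009  0.008 -0.   ]
0.0 46 [-0.015 -0.019  0.   ] [0.006 0.006 0.01 ]
0.01 50 [-0.013 -0.021  0.01 ] [0.005 0.005 0.02 ]
0.02 43 [-0.013 -0.02   0.02 ] [0.006 0.01  0.03 ]
0.03 79 [-0.016 -0.037  0.03 ] [0.008 0.031 0.04 ]
0.04 105 [-0.016 -0.045  0.04 ] [0.009 0.039 0.05 ]
0.05 126 [-0.02  -0.053  0.05 ] [0.009 0.046 0.06 ]
0.06 134 [-0.021 -0.059  0.06 ] [0.009 0.059 0.07 ]
0.07 121 [-0.021 -0.06   0.07 ] [-0.002  0.059  0.08 ]
0.08 127 [-0.024 -0.059  0.08 ] [0.007 0.056 0.09 ]
0.09 124 [-0.024 -0.05   0.09 ] [0.006 0.034 0.1  ]
0.1 92 [-0.016 -0.047  0.1  ] [0.006 0.035 0.108]
```

Call:
move_arm([
  {"delta_pos": [0,0.004,0.08],"turn": [0,0,0],"fingers": 1},
  {"delta_pos": [0,0.004,0.1467],"turn": [0,0,0],"fingers": 1},
  {"delta_pos": [0.0133,0.004,0.1893],"turn": [0,0,0],"fingers": 1},
  {"delta_pos": [0.0333,0.004,0.1893],"turn": [0,0,0],"fingers": 1},
  {"delta_pos": [0.048,0.004,0.1893],"turn": [0,0,0],"fingers": 1},
  {"delta_pos": [0.056,0.004,0.1893],"turn": [0,0,0],"fingers": 1},
  {"delta_pos": [0.064,0.004,0.1893],"turn": [0,0,0],"fingers": 1},
  {"delta_pos": [0.072,0.004,0.1893],"turn": [0,0,0],"fingers": 1},
  {"delta_pos": [0.08,0.004,0.1907],"turn": [0,0,0],"fingers": 1},
  {"delta_pos": [0.0893,0.004,0.1913],"turn": [0,0,0],"fingers": 1},
  {"delta_pos": [0.0893,0.004,0.1913],"turn": [0,0,0],"fingers": 1},
])

```text
clock: 2.7
position: [0.4826, 0.2435, 0.0986]
ee_rot: [0.037, 0.999, -0.0, -0.0]
ft_force: [0.4, 0.8, 0.1]
grip_width: -0.0
grasp_force: 0.0
```

```bash
python3 - <<'E'
from h import *
to([[.4665,.2355,.0896],[.4523,.2365,.0753],[.4438,.237,.057],[.442,.237,.047]])
c=camera("scene"); cv2.imwrite("pics/s2.png",cv2.resize(c["color"][130:270,180:320,::-1],(500,500)))
E
```

```text
pos [0.4826 0.2435 0.0986] yaw of -tool x -4.2 F [0.4 0.8 0.1] t 2.7 grip -0.0
[0.4665, 0.2355, 0.0896] [ 0.0155 -0.0091  0.009 ]
[0.4523, 0.2365, 0.0753] [ 0.0297 -0.0092  0.0233]
[0.4438, 0.237, 0.057] [ 0.0382 -0.0093  0.0416]
[0.442, 0.237, 0.047] [ 0.04   -0.0094  0.0516]
```

View pics/s2.png

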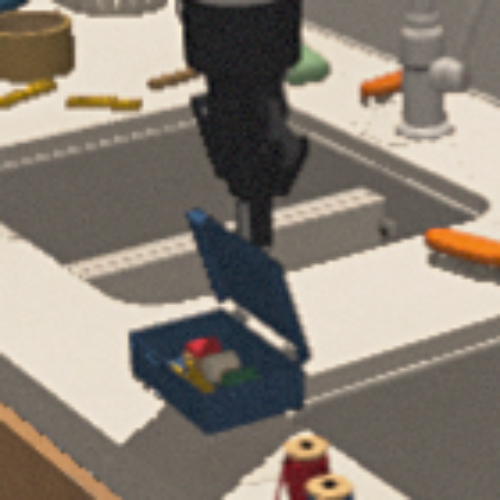

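The lid is leaning forward at about 70° (crop (240,280)) and the tin has not moved. I'll continue along the arc.

Call:
move_arm([
  {"delta_pos": [0.0107,0,0.0053],"turn": [0,0,0],"fingers": 1},
  {"delta_pos": [0.0207,0,0.012],"turn": [0,0,0],"fingers": 1},
  {"delta_pos": [0.0307,0,0.0213],"turn": [0,0,0],"fingers": 1},
  {"delta_pos": [0.04,0,0.0313],"turn": [0,0,0],"fingers": 1},
  {"delta_pos": [0.0467,0,0.044],"turn": [0,0,0],"fingers": 1},
  {"delta_pos": [0.0507,0,0.056],"turn": [0,0,0],"fingers": 1},
  {"delta_pos": [0.0533,0,0.0627],"turn": [0,0,0],"fingers": 1},
  {"delta_pos": [0.0533,0,0.0667],"turn": [0,0,0],"fingers": 1},
  {"delta_pos": [0.0533,0,0.0693],"turn": [0,0,0],"fingers": 1},
  {"delta_pos": [0.0533,0,0.0693],"turn": [0,0,0],"fingers": 1},
])

```text
clock: 4.0
position: [0.4434, 0.2463, 0.0473]
ee_rot: [0.037, 0.999, -0.0, -0.0]
ft_force: [-4.7, -3.2, 9.4]
grip_width: 0.004
grasp_force: 4.5
```

```bash
python3 - <<'E'
from h import *
to([])
c=camera("scene"); P=cloud(c); hsv=cv2.cvtColor(c["color"],cv2.COLOR_RGB2HSV)
m=(hsv[...,0]>95)&(hsv[...,0]<125)&(hsv[...,1]>100)&(P[...,0]>.38)&(P[...,0]<.52)&(P[...,1]>.15)&(P[...,1]<.32)&(P[...,2]>.026)&(P[...,2]<.12)
Q=P[m]; 
for a in np.arange(.40,.50,.015):
    q=Q[(Q[:,0]>=a)&(Q[:,0]<a+.015)]
    if len(q): print(round(a,3),len(q),np.median(q[:,2]).round(4),q[:,2].max().round(4))
print(Q.min(0),Q.max(0))
E
```

```text
pos [0.4434 0.2463 0.0473] yaw of -tool x -4.24 F [-4.7 -3.2  9.4] t 4.0 grip 0.0
0.4 90 0.0322 0.0367
0.415 95 0.0359 0.1193
0.43 41 0.0354 0.1012
0.445 34 0.0332 0.0395
0.46 43 0.0352 0.0389
[0.40111231 0.17204423 0.02616756] [0.47372396 0.29273513 0.11930637]
```

To row units: -0.4225 m / 0.75 = -0.5633, -0.15 m / 0.75 = -0.2, 0.358 rad / 1.5708 = 0.2279.

Call:
move_arm([
  {"delta_pos": [0,0,-0.0667],"turn": [0,0,0],"fingers": 1},
  {"delta_pos": [0,0,-0.1467],"turn": [0,0,0],"fingers": 1},
  {"delta_pos": [0,-0.04,-0.2],"turn": [0,0,0],"fingers": 1},
  {"delta_pos": [-0.0133,-0.1067,-0.2],"turn": [0,0,0.0573],"fingers": 1},
  {"delta_pos": [-0.0267,-0.1733,-0.2],"turn": [0,0,0.1146],"fingers": 1},
  {"delta_pos": [-0.0333,-0.24,-0.2],"turn": [0,0,0.1719],"fingers": 1},
  {"delta_pos": [-0.04,-0.3067,-0.2],"turn": [0,0,0.2279],"fingers": 1},
  {"delta_pos": [-0.0533,-0.3733,-0.2],"turn": [0,0,0.2279],"fingers": 1},
  {"delta_pos": [-0.06,-0.44,-0.2],"turn": [0,0,0.2279],"fingers": 1},
  {"delta_pos": [-0.0667,-0.5067,-0.2],"turn": [0,0,0.2279],"fingers": 1},
  {"delta_pos": [-0.0707,-0.5633,-0.2],"turn": [0,0,0.2279],"fingers": 1},
  {"delta_pos": [-0.0707,-0.5633,-0.2],"turn": [0,0,0.2279],"fingers": 1},
])

```text
clock: 5.55
position: [0.4645, -0.1825, 0.1969]
ee_rot: [0.217, 0.976, -0.001, 0.0]
ft_force: [-0.8, 0.2, 0.7]
grip_width: 0.002
grasp_force: 0.0
```

```bash
python3 - <<'E'
from h import *
to([[.4655,-.1791,.195],[.4655,-.1791,.032],[.5255,-.2067,.032]])
c=camera("scene"); P=cloud(c); hsv=cv2.cvtColor(c["color"],cv2.COLOR_RGB2HSV)
m=(hsv[...,0]>95)&(hsv[...,0]<125)&(hsv[...,1]>100)&(P[...,0]>.38)&(P[...,0]<.52)&(P[...,1]>.15)&(P[...,1]<.32)&(P[...,2]>.026)&(P[...,2]<.12)
Q=P[m]; print(len(Q),Q.min(0),Q.max(0))
q=Q[(Q[:,0]>.41)&(Q[:,0]<.485)]; print("slope,z",np.polyfit(q[:,0]-.45,q[:,2],1))
cv2.imwrite("pics/s3.png",c["color"][:,:,::-1])
E
```

```text
pos [ 0.4645 -0.1825  0.1969] yaw of -tool x -25.07 F [-0.8  0.2  0.7] t 5.55 grip 0.0
[0.4655, -0.1791, 0.195] [0.0005 0.0035 0.0019]
[0.4655, -0.1791, 0.032] [0.0006 0.0037 0.1649]
[0.5255, -0.2067, 0.032] [-0.0654  0.0041  0.165 ]
443 [0.40089062 0.17330153 0.02602668] [0.47334814 0.29222471 0.03867572]
slope,z [-0.00380021  0.03484266]
```

View pics/s3.png

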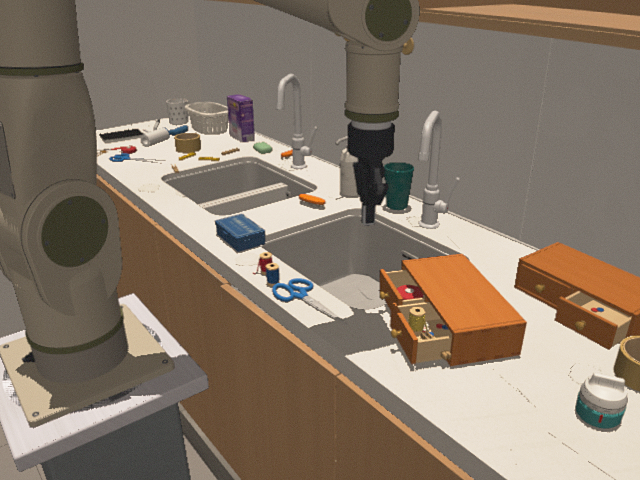

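The tin is shut at (240,232) and in place, with the spools and scissors untouched and the tool over the box front. Next is drawer 1.

To row units: 0.165 m / 0.75 = 0.22, 0.12 m / 0.75 = 0.16.

Call:
move_arm([
  {"delta_pos": [0,0.0053,0.08],"turn": [0,0,0],"fingers": 1},
  {"delta_pos": [0,0.0053,0.16],"turn": [0,0,0],"fingers": 1},
  {"delta_pos": [0,0.0053,0.22],"turn": [0,0,0],"fingers": 1},
  {"delta_pos": [-0.0133,0.0053,0.22],"turn": [0,0,0],"fingers": 1},
  {"delta_pos": [-0.024,0.0053,0.22],"turn": [0,0,0],"fingers": 1},
  {"delta_pos": [-0.0347,0.0053,0.22],"turn": [0,0,0],"fingers": 1},
  {"delta_pos": [-0.0453,0.0053,0.22],"turn": [0,0,0],"fingers": 1},
  {"delta_pos": [-0.056,0.0053,0.22],"turn": [0,0,0],"fingers": 1},
  {"delta_pos": [-0.0667,0.0053,0.22],"turn": [0,0,0],"fingers": 1},
  {"delta_pos": [-0.0747,0.0053,0.22],"turn": [0,0,0],"fingers": 1},
  {"delta_pos": [-0.0813,0.0053,0.22],"turn": [0,0,0],"fingers": 1},
  {"delta_pos": [-0.0813,0.0053,0.22],"turn": [0,0,0],"fingers": 1},
])

```text
clock: 7.1
position: [0.5225, -0.201, 0.0317]
ee_rot: [0.214, 0.977, -0.0, 0.0]
ft_force: [-0.9, 0.2, -0.2]
grip_width: 0.004
grasp_force: 0.0
```

```bash
cat >> h.py <<'E'
def meas(names=("scene","top")):
    yaw=np.radians(-24.7); R=np.array([[np.cos(yaw),-np.sin(yaw)],[np.sin(yaw),np.cos(yaw)]]); o=np.array([.5767,-.2963])
    g=get_obs(); print("TCP box",((g["position"][:2]-o)@R).round(4),g["position"][2].round(4),"F box",(g["ft_force"][:2]@R).round(1),g["ft_force"][2].round(1))
    for n in names:
        c=camera(n); P=cloud(c); ok=c["range_z"]>0; hsv=cv2.cvtColor(c["color"],cv2.COLOR_RGB2HSV)
        ok&=(hsv[...,0]<30)&(hsv[...,1]>60)
        L=P.copy(); L[...,:2]=(P[...,:2]-o)@R; x,y,z=L[...,0],L[...,1],L[...,2]
        t=ok&(z>.062)&(z<.076)&(abs(y)<.15)&(abs(x)<.1); print(n,"top x",np.percentile(x[t],[1,99]).round(4),"y",np.percentile(y[t],[1,99]).round(4))
        for s in(1,-1):
            m=ok&(z>.045)&(z<.060)&(x<-.045)&(x>-.19)&(y*s>.015)&(y*s<.105)
            k=ok&(z>.022)&(z<.046)&(x<-.06)&(x>-.19)&(y*s>.045)&(y*s<.075)
            print(s,m.sum(),"front",np.percentile(x[m],[3,10,25]).round(4) if m.sum()>5 else None,"knob",np.sort(x[k])[:4].round(4))
    return c
E
python3 -c "
from h import *
to([]);meas()"
```

```text
pos [ 0.5225 -0.201   0.0317] yaw of -tool x -24.74 F [-0.9  0.2 -0.2] t 7.1 grip 0.0
TCP box [-0.0891  0.064 ] 0.0317 F box [-0.9 -0.2] -0.2
scene top x [-0.0573  0.0712] y [-0.1258  0.1206]
1 111 front [-0.0625 -0.0621 -0.0617] knob [-0.0797 -0.0792 -0.0789 -0.0784]
-1 460 front [-0.1226 -0.1222 -0.1215] knob [-0.1394 -0.1389 -0.1387 -0.1387]
top top x [-0.0561  0.0718] y [-0.1229  0.0247]
1 0 front None knob []
-1 220 front [-0.1235 -0.1217 -0.1197] knob [-0.1373 -0.1371 -0.1364 -0.1361]
```

To row units: -0.005 m / 0.75 = -0.0067, -0.0035 m / 0.75 = -0.0047.

Call:
move_arm([
  {"delta_pos": [-0.0027,0,0],"turn": [0,0,0],"fingers": 1},
  {"delta_pos": [-0.0047,0,0],"turn": [0,0,0],"fingers": 1},
  {"delta_pos": [-0.0067,0,0],"turn": [0,0,0],"fingers": 1},
  {"delta_pos": [-0.0067,0,0],"turn": [0,0,0],"fingers": 1},
])

```text
clock: 7.7
position: [0.5267, -0.2028, 0.0317]
ee_rot: [0.214, 0.977, 0.0, -0.0]
ft_force: [-1.3, 0.2, 0.3]
grip_width: -0.001
grasp_force: 0.5
```

```bash
python3 -c "
from h import *
to([]);meas(('scene',))"
```

```text
pos [ 0.5267 -0.2028  0.0317] yaw of -tool x -24.74 F [-1.3  0.2  0.3] t 7.7 grip -0.0
TCP box [-0.0845  0.064 ] 0.0317 F box [-1.3 -0.3] 0.3
scene top x [-0.0574  0.0711] y [-0.1258  0.1202]
1 77 front [-0.0585 -0.0579 -0.0576] knob [-0.075  -0.0737 -0.0736 -0.0734]
-1 453 front [-0.1226 -0.1222 -0.1214] knob [-0.1389 -0.1386 -0.1385 -0.1383]
```

To row units: -0.124 m / 0.75 = -0.1653, -0.085 m / 0.75 = -0.1133.

Call:
move_arm([
  {"delta_pos": [-0.0087,0,0],"turn": [0,0,0],"fingers": 1},
  {"delta_pos": [-0.0087,0,0],"turn": [0,0,0],"fingers": 1},
  {"delta_pos": [0.04,0,0],"turn": [0,0,0],"fingers": 1},
  {"delta_pos": [0.06,0,-0.0667],"turn": [0,0,0],"fingers": 1},
  {"delta_pos": [0.08,-0.0533,-0.0933],"turn": [0,0,0],"fingers": 1},
  {"delta_pos": [0.1107,-0.1133,-0.0933],"turn": [0,0,0],"fingers": 1},
  {"delta_pos": [0.1107,-0.1653,-0.0933],"turn": [0,0,0],"fingers": 1},
  {"delta_pos": [0.1107,-0.1653,-0.0933],"turn": [0,0,0],"fingers": 1},
  {"delta_pos": [0.1107,-0.1653,-0.04],"turn": [0,0,0],"fingers": 1},
  {"delta_pos": [0.1107,-0.1653,0],"turn": [0,0,0],"fingers": 1},
  {"delta_pos": [0.1107,-0.1653,0],"turn": [0,0,0],"fingers": 1},
])

```text
clock: 9.12
position: [0.3987, -0.2796, 0.0303]
ee_rot: [0.214, 0.977, 0.0, -0.002]
ft_force: [-0.4, 1.4, 0.0]
grip_width: -0.001
grasp_force: 0.0
```

```bash
python3 -c "
from h import *
to([]);meas()"
```

```text
pos [ 0.3987 -0.2796  0.0303] yaw of -tool x -24.7 F [-0.4  1.4  0. ] t 9.125 grip -0.0
TCP box [-0.1687 -0.0592] 0.0303 F box [-0.9  1.1] 0.0
scene top x [-0.0542  0.0754] y [-0.1271  0.1199]
1 137 front [-0.0532 -0.0529 -0.0522] knob [-0.0691 -0.0689 -0.0685 -0.0684]
-1 440 front [-0.1201 -0.1195 -0.1185] knob [-0.168  -0.1356 -0.1356 -0.1355]
top top x [-0.0493  0.0798] y [-0.0033  0.1227]
1 31 front [-0.0507 -0.0499 -0.0493] knob []
-1 0 front None knob []
```

The box shifted about 4 mm, within tolerance, and drawer 1 is flush. Now drawer 2, stopping short of shut first.

Call:
move_arm([
  {"delta_pos": [-0.0133,0,0],"turn": [0,0,0],"fingers": 1},
  {"delta_pos": [-0.024,0,0],"turn": [0,0,0],"fingers": 1},
  {"delta_pos": [-0.0347,0,0],"turn": [0,0,0],"fingers": 1},
  {"delta_pos": [-0.0453,0,0],"turn": [0,0,0],"fingers": 1},
  {"delta_pos": [-0.056,0,0],"turn": [0,0,0],"fingers": 1},
  {"delta_pos": [-0.0667,0,0],"turn": [0,0,0],"fingers": 1},
  {"delta_pos": [-0.0773,0,0],"turn": [0,0,0],"fingers": 1},
  {"delta_pos": [-0.088,0,0],"turn": [0,0,0],"fingers": 1},
  {"delta_pos": [-0.0973,0,0],"turn": [0,0,0],"fingers": 1},
  {"delta_pos": [-0.1053,0,0],"turn": [0,0,0],"fingers": 1},
  {"delta_pos": [-0.108,0,0],"turn": [0,0,0],"fingers": 1},
  {"delta_pos": [-0.108,0,0],"turn": [0,0,0],"fingers": 1},
])

```text
clock: 10.72
position: [0.4732, -0.3146, 0.0318]
ee_rot: [0.214, 0.977, 0.0, 0.0]
ft_force: [0.3, 0.3, -0.0]
grip_width: 0.001
grasp_force: 0.0
```

```bash
python3 -c "
from h import *
to([]);meas(('scene',))"
```

```text
pos [ 0.4732 -0.3146  0.0318] yaw of -tool x -24.73 F [ 0.3  0.3 -0. ] t 10.725 grip 0.0
TCP box [-0.0864 -0.0599] 0.0318 F box [0.1 0.4] -0.0
scene top x [-0.0545  0.0758] y [-0.1274  0.112 ]
1 0 front None knob [-0.0686 -0.0681 -0.068  -0.068 ]
-1 115 front [-0.0597 -0.0591 -0.0588] knob [-0.0755 -0.074  -0.0738 -0.0737]
```

To row units: -0.004 m / 0.75 = -0.0053, -0.003 m / 0.75 = -0.004.

Call:
move_arm([
  {"delta_pos": [-0.002,0,0],"turn": [0,0,0],"fingers": 1},
  {"delta_pos": [-0.004,0,0],"turn": [0,0,0],"fingers": 1},
  {"delta_pos": [-0.0053,0,0],"turn": [0,0,0],"fingers": 1},
  {"delta_pos": [-0.0053,0,0],"turn": [0,0,0],"fingers": 1},
])

```text
clock: 11.28
position: [0.4768, -0.3164, 0.0318]
ee_rot: [0.214, 0.977, 0.0, 0.0]
ft_force: [-0.8, 0.2, 0.3]
grip_width: 0.001
grasp_force: 0.0
```

```bash
python3 -c "
from h import *
to([]);meas(('scene',))"
```

```text
pos [ 0.4768 -0.3164  0.0318] yaw of -tool x -24.74 F [-0.8  0.2  0.3] t 11.275 grip 0.0
TCP box [-0.0824 -0.06  ] 0.0318 F box [-0.9 -0.1] 0.3
scene top x [-0.0546  0.0763] y [-0.1272  0.1103]
1 0 front None knob [-0.0692 -0.0691 -0.069  -0.0688]
-1 82 front [-0.0563 -0.0559 -0.0555] knob [-0.0724 -0.071  -0.0708 -0.0705]
```

Push 2 mm more, then retract, lift clear and look.

To row units: 0.22 m / 0.75 = 0.2933, -0.001 m / 0.75 = -0.0013.

Call:
move_arm([
  {"delta_pos": [-0.0013,0,0],"turn": [0,0,0],"fingers": 1},
  {"delta_pos": [-0.0027,0,0],"turn": [0,0,0],"fingers": 1},
  {"delta_pos": [-0.0027,0,0],"turn": [0,0,0],"fingers": 1},
  {"delta_pos": [0.0267,0,0],"turn": [0,0,0],"fingers": 1},
  {"delta_pos": [0.0533,0,0],"turn": [0,0,0],"fingers": 1},
  {"delta_pos": [0.0667,0,-0.0667],"turn": [0,0,0],"fingers": 1},
  {"delta_pos": [0.0667,0,-0.1467],"turn": [0,0,0],"fingers": 1},
  {"delta_pos": [0.0667,0.0667,-0.2267],"turn": [0,0,0],"fingers": 1},
  {"delta_pos": [0.0667,0.1333,-0.2667],"turn": [0,0,0],"fingers": 1},
  {"delta_pos": [0.0667,0.2133,-0.2667],"turn": [0,0,0],"fingers": 1},
  {"delta_pos": [0.0667,0.2933,-0.2667],"turn": [0,0,0],"fingers": 1},
  {"delta_pos": [0.0667,0.2933,-0.2667],"turn": [0,0,0],"fingers": 1},
])

```text
clock: 12.82
position: [0.525, -0.0902, 0.2316]
ee_rot: [0.21, 0.978, 0.001, 0.0]
ft_force: [-0.1, -0.2, -0.2]
grip_width: -0.002
grasp_force: 0.0
```

```bash
python3 -c "
from h import *
to([]);c=meas(('top','scene'));cv2.imwrite('pics/s4.png',cv2.resize(c['color'][190:390,200:540,::-1],(800,470)))"
```

```text
pos [ 0.525  -0.0902  0.2316] yaw of -tool x -24.27 F [-0.1 -0.2 -0.2] t 12.825 grip -0.0
TCP box [-0.1331  0.1656] 0.2316 F box [-0.  -0.2] -0.2
top top x [-0.0534  0.0775] y [-0.1232  0.0971]
1 56 front [-0.052  -0.0515 -0.0503] knob []
-1 110 front [-0.0665 -0.0554 -0.0538] knob [-0.0705 -0.0702 -0.07   -0.0699]
scene top x [-0.0539  0.0756] y [-0.1269  0.1197]
1 129 front [-0.0533 -0.0529 -0.0522] knob [-0.0693 -0.0689 -0.0688 -0.0682]
-1 177 front [-0.0556 -0.0553 -0.0547] knob [-0.0719 -0.0715 -0.0714 -0.0713]
```

View pics/s4.png

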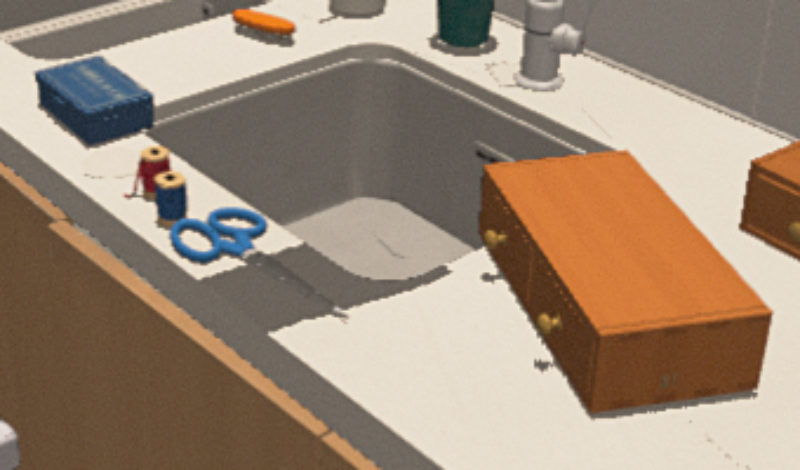

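The picture shows both drawer fronts flush (knobs at (495,237) and (548,322)), the tin shut at (95,100), the spools and scissors in place, and the arm clear.

```bash
python3 -c "
from workcell import hand_in
print(hand_in())"
```

```text
the job is handed in; nothing more can be done
None
```

I've handed the job in: by the camera, both drawers are within about 2 mm of shut and the tin lid is closed. The box slid about 4 mm, the tin about 1 mm at most, and the spools and scissors look untouched; no verdict came back.

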